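# Dock the bench scraper on its hidden pin

### The job

Take the orange-handled steel scraper out of the leaning draining rack and put it away upright, notched edge down, in the slot of the blue and white dock. A pin hidden somewhere along the slot keeps it from going down until the notch in its edge straddles the pin, so feel along the slot for the place and lower it fully home, keeping hold of it until it is down; then let go. Leave the beaker, jar and bottle where they stand.

Things in the scene. Friction and masses are not known exactly. Their poses are not given: they have to be found in the camera images.
- scraper: Flat steel scraper: plate 4 mm thick (x), 90 wide (y), 115 high (z) under an orange bar handle 22 thick (x), 90 long (y), 26 high (z 115 to 141). Origin: middle of the lower edge; z points to the handle. Mid-edge notch 20 mm wide (y -10 to 10), 32 high. 0.33 kg. Starts in the rack, handle leaning 30 deg from vertical to the rack's -x. Either way round fits the dock.
- scraper_handle (a point): Centre of the scraper's handle, 128 mm above its lower edge along its z; axes as the scraper's.
- dock: Fixed blue and white block 64 (x) x 170 (y) x 90 mm high; origin: centre of its underside, z up. A slot open on top runs along y: 8 mm wide, 138 long, centred, floor at height 15; black mouth flares from 8 mm wide at height 78 to 24 at the top. Fully home, the scraper's origin is at height 15; stopped on the hidden pin, at height 41.
- dock_mouth (a point): Centre of the slot's mouth at the dock's top, height 90 mm; axes as the dock's. The fixed pin inside the slot spans its width, is 12 mm wide along y, round-topped, its top at height 41 mm (49 below the mouth). Its place along y is not measured: anywhere up to 20 mm either side of the middle.
- rack: Fixed draining rack: blue base 150 x 150 x 12 mm (centred 15 mm to -x of the origin, which is on the work surface), grey trough leaning 30 deg to -x. The scraper's lower edge rests 20 mm to +x of the origin, 22 mm up; a back plate (-x side) carries its lower 80 mm, a lip (+x side) the lower 29. It pulls out along its own z.
- beaker: Clear open beaker, 72 mm diameter, 90 mm high, origin at the centre of its underside. Bystander.
- jar: Amber jar with black cap, 64 mm diameter, about 90 mm high, origin at the centre of its underside. Bystander.
- bottle: White bottle with red cap, 60 mm diameter, about 160 mm high, origin at the centre of its underside. Bystander.

How it is judged:
By the outcome, as a careful person would: the job done as asked, in the order asked, and still so for the second after the job is handed in, with the robot touching nothing.
It also fails if it takes over 61 s, if anything falls off the work surface, if the arm or the gripper's body presses on something with over 40 N, if the wrist force passes 120 N, or if a joint passes its speed limit or range.

### The arm

A 6-joint arm with a two-finger parallel gripper is mounted at the origin on the work surface. World frame = base frame: x ahead of the robot, y to its left, z up, the work surface at z = 0. Lengths are in m, angles in degrees, forces in N, time in s.
With the tool pointing down it reaches from about 0.35 to 0.875 m from the base axis. Payload 4.2 kg.
Tool frame: the origin (TCP) lies on the mounting face of the last link; the fingertips stand 182 mm ahead of it and the grasp point (between the pads) lies 164 mm ahead of it (r.tcp_to_grasp is the distance from the TCP to the grasp point, in m); z points along the fingers, y is the line along which they close (so a half turn about z gives the same grasp; the last joint's range is limited). The gripper opens to 87 mm and grips with 3 to 60 N. Pads are 19 mm wide; open, the fingers measure 117 mm over their backs; the gripper's body (75 mm by 190 mm) begins 51 mm behind the grasp point.
Start: joints at [83.572, 22.042, 0.453, 0, -68.411, -14.817], TCP at [0.226, 0.583, 0.405] pointing down, gripper open.
Joint ranges: [-179.83, 179.83], [-69.29, 118.12], [-61.27, 80.66], [-181.25, 117.63], [-171.15, -9.14], [-177.46, 177.46]. Speed limits (degrees/s): [159.86, 159.86, 180, 180, 180, 180].

### API

Orientations are given as a 3x3 rotation matrix whose columns are the frame's x, y, z axes.
In Python, from station import sense, eyes, r gives the robot as it stands.
- The arm moves only by the tool jog_arm, never from a script. Its argument "increments" is a list of rows, each a list of 4 numbers: the shift along the tool's x, y, z normalised to -1 to 1, where 1 is 0.02 m, then the turn about the tool's z normalised to -1 to 1, where 1 is 0.08 rad. A call has 1 to 10 rows; each row shifts and turns the commanded pose from where the row before left it, along the tool's axes as they then stand; what a row does not reach is not made up. A row lasts 1/10 s, in which the tool goes at most 50 mm and 8.59 degrees, less where a joint would pass 70% of its speed; a pose out of reach is approached as far as the arm can. A call with a number of a shift or a turn outside -1 to 1 is refused whole. A call with a gripper value outside its range is refused whole. "grip" is the finger opening in mm, from 0 to 87, set as the call begins (left out, the last holds). The fingers move at their own pace and stop on an object; the grip force is fixed at half the most. Time passes only in rows, so rows that do not move let the fingers close. It gives the time, the measured TCP pose, the force, the opening and the grip force at its end, in the units of the state.
- sense(): the state, without advancing time (a new reading comes with each control period).
- eyes.capture(name): name is "side" or "top" or "wrist"; returns the picture (400x640x3 uint8, blue, green, red); there is no depth.
- eyes.get_calibration(name): a dict with "camera_matrix" (3x3 intrinsics, pixels), "k1" (the pictures are not rectified: a ray, as slopes to the right and down, at radius r is drawn at 1 + k1 r^2 times it, then the intrinsics apply), "R" (3x3) and "t" (3): a world point X has camera coordinates R X + t; the wrist camera has in their place "T_tool_cam" (4x4, takes a point from camera to tool coordinates, whose origin is the TCP and whose axes are the flange's). Camera axes: x right, y down, z forward; pixel columns grow to the right and rows downward; lengths in m; the calibration is good to about 2 mm. A picture is of the moment at which its call begins: read the wrist's pose just before it. get_calibration takes no time and is no camera call.
- r.finish_job(): hands the job in; it is judged then, once.
Trained networks look in the newest picture that a camera, given by its name, has taken for a name from the list of things; names that differ only in an ending like _2 or _b are one class to them, and where a whole thing is asked for, a point or a joint stands for the part that bears it (a point fixed in the world has none). Each returns a list of dicts, best first, with "conf" (0 to 1); they miss things now and then, are a little off and sometimes report something else, mostly with a low value. They report only what shows in the picture. A call takes as long as a camera call.
- eyes.spot_in(camera, name): "centre" ([x, y, z] in m, in world coordinates, good to about 4 mm: the middle of the surface that is visible of it).
- eyes.outline_of(camera, name): "mask" (400x640 bool, what is visible of it).
The state is a dict: "time_s": time; "joints": joint angles; "joint_velocities": joint speeds; "effort": joint torques, N m; "tcp_pos": TCP position; "ee_rot": TCP orientation; "wrist_force": force on the tool from outside, world axes, zero at the start; "moment": the same for the moment, N m; "gripper_width": opening from 0.0 (shut) to 1.0 (fully open); "gripper_force": force on a finger pad.
Only numpy, scipy, OpenCV 4.12 (cv2) and the standard library are available. Lean on these libraries where they do the work, as an engineer would, in place of code of your own. Each camera call takes 0.05 s, during which the arm holds its last target. There are 200 camera calls.

## Working session

There is one attempt and no reset: what is moved stays moved. The work goes in short steps, Python scripts to look and compute and a tool call to move; the robot and the scene stay as the last step left them, time stands still between calls to the robot, and variables do not carry over. Pictures are saved under pics/ and viewed, at most 10 in all, crops included, and the job is handed in when it is done.

Besides the shell and the picture viewer there is one more tool, called after "Call:" by a JSON object that holds its "api" and its "payload", one argument or row to a line. jog_arm: Moves the arm, as the interface text tells. Its arguments: {"type":"object","properties":{"increments":{"type":"array"},"grip":{"type":"number"}},"required":["increments"]}

```bash
ls; mkdir -p pics; python3 - <<'E'
from station import sense, eyes, r
import cv2,numpy as np
s=sense();print(s['time_s'],s['tcp_pos'],np.round(s['ee_rot'],3).tolist(),r.tcp_to_grasp,s['gripper_width'])
for c in ['side','top']:
    cv2.imwrite(f'pics/{c}0.png',eyes.capture(c))
    for n in ['scraper','scraper_handle','dock','dock_mouth','rack','beaker','jar','bottle']:
        print(c,n,[(np.round(d['centre'],4).tolist(),round(d['conf'],2)) for d in eyes.spot_in(c,n)[:2]])
print(sense()['time_s'])
E
```

```text
pics
0.0 [0.22635949 0.58235775 0.40365948] [[0.932, -0.363, -0.001], [-0.363, -0.932, -0.002], [0.0, 0.002, -1.0]] 0.1635 1.000334140508477
side scraper [([0.4782, -0.1926, 0.1417], 0.92)]
side scraper_handle [([0.4723, -0.1911, 0.1452], 0.56)]
side dock [([0.548, 0.1259, 0.0766], 0.68)]
side dock_mouth [([0.5399, 0.1283, 0.0726], 0.82), ([0.4743, -0.1906, 0.1422], 0.19)]
side rack [([0.494, -0.1757, 0.0123], 0.63)]
side beaker [([0.5475, 0.1281, 0.0753], 0.67), ([0.7084, -0.2314, 0.0624], 0.58)]
side jar [([0.7035, 0.243, 0.0581], 0.88), ([0.5483, 0.1281, 0.0762], 0.49)]
side bottle [([0.7323, -0.0297, 0.0843], 0.67)]
top scraper [([0.4952, -0.1687, 0.1098], 0.85)]
top scraper_handle [([0.4905, -0.1695, 0.1144], 0.77)]
top dock [([0.5492, 0.1571, 0.0923], 0.57)]
top dock_mouth [([0.5468, 0.1538, 0.0907], 0.67)]
top rack [([0.4946, -0.1432, 0.0118], 0.68)]
top beaker [([0.7155, -0.2335, 0.0551], 0.96)]
top jar [([0.7025, 0.2613, 0.0898], 0.82)]
top bottle [([0.7303, -0.0121, 0.1049], 0.97)]
0.9
```

View pics/side0.png

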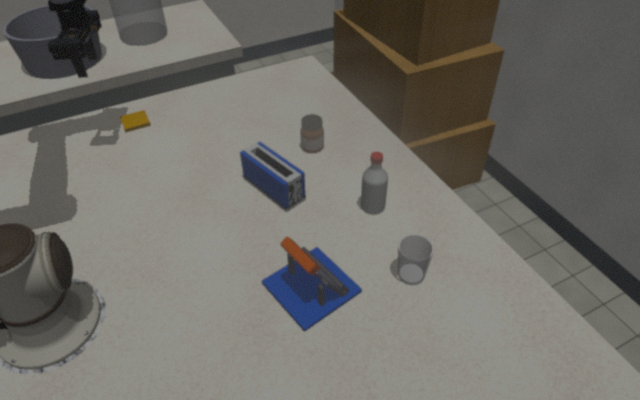

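View pics/top0.png

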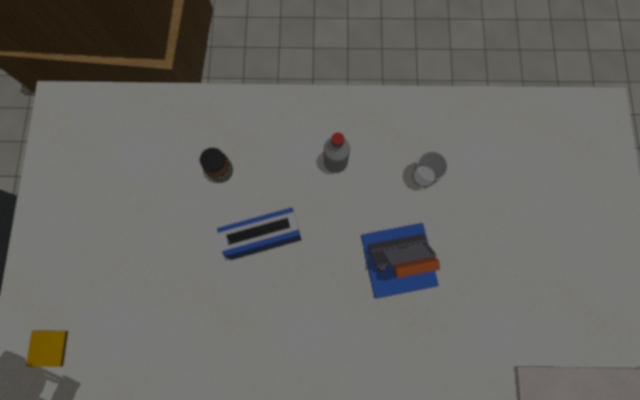

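```bash
python3 - <<'E'
from station import eyes
for c in ['side','top','wrist']: print(c,eyes.get_calibration(c))
E
```

```text
side {'camera_matrix': array([[502.10997676,   0.        , 319.75378576],
       [  0.        , 502.10997676, 192.95784296],
       [  0.        ,   0.        ,   1.        ]]), 'k1': -0.0376138306762597, 'R': array([[ 0.89298259, -0.44988098, -0.01375517],
       [-0.31575619, -0.60439017, -0.73144415],
       [ 0.32074932,  0.65751017, -0.6817626 ]]), 't': array([-0.54075992,  0.2579672 ,  0.98619475])}
top {'camera_matrix': array([[444.48895428,   0.        , 321.49637641],
       [  0.        , 444.48895428, 201.91627743],
       [  0.        ,   0.        ,   1.        ]]), 'k1': 0.011473103033950367, 'R': array([[ 0.01120752, -0.99993632, -0.00132071],
       [-0.9736233 , -0.01061157, -0.2279146 ],
       [ 0.22788607,  0.00384023, -0.97368023]]), 't': array([0.00953182, 0.62264569, 0.91938917])}
wrist {'camera_matrix': array([[298.25548544,   0.        , 316.84265496],
       [  0.        , 298.25548544, 200.93865179],
       [  0.        ,   0.        ,   1.        ]]), 'k1': -0.04248040236770236, 'T_tool_cam': array([[ 1.21008602e-04, -9.59617783e-01, -2.81307121e-01,
         7.67784100e-02],
       [ 9.99999826e-01, -4.61892335e-05,  5.87729843e-04,
         5.41657379e-04],
       [-5.76989370e-04, -2.81307144e-01,  9.59617610e-01,
         2.01343272e-02],
       [ 0.00000000e+00,  0.00000000e+00,  0.00000000e+00,
         1.00000000e+00]])}
```

The side view shows the orange handle at about (300,255) over the blue rack, and the dock at (273,175). The top view shows the handle at (417,268) and the dock slot at (258,231). The two views' spots disagree by about 2 cm, so I'll fit the known boxes to the silhouettes in both views.

```bash
cat > h.py <<'E'
import numpy as np, cv2
from scipy.optimize import minimize
from scipy.spatial.transform import Rotation as Ro
from station import sense, eyes, r
def project(c,X,tool=None):
    k=eyes.get_calibration(c)
    if c=='wrist':
        p,R=tool; T=k['T_tool_cam']; X=(X-p)@R; P=(X-T[:3,3])@T[:3,:3]
    else: P=X@k['R'].T+k['t']
    s=P[:,:2]/P[:,2:]; s=s*(1+k['k1']*(s**2).sum(1,keepdims=True))
    K=k['camera_matrix']; return s@K[:2,:2].T+K[:2,2]
def box(cx,cy,z0,z1,lx,ly):
    return np.array([[cx+a*lx/2,cy+b*ly/2,z] for a in(-1,1) for b in(-1,1) for z in(z0,z1)])
def hullmask(uv,S=4):
    m=np.zeros((400*S,640*S),np.uint8)
    h=cv2.convexHull(np.float32((uv+.5)*S)); cv2.fillConvexPoly(m,np.int32(np.round(h*16)),255,shift=4)
    return cv2.resize(m,(640,400),interpolation=cv2.INTER_AREA)/255.
def fit(views,pts,x0,step):
    # views: [(cam,mask,tool)], pts(params)->world points of a convex body
    f=lambda q:sum(np.abs(hullmask(project(c,pts(q),t))-m).sum()/m.sum() for c,m,t in views)
    x0=np.array(x0,float); 
    for _ in range(3):
        sim=np.vstack([x0]+[x0+np.eye(len(x0))[i]*step[i] for i in range(len(x0))])
        o=minimize(f,x0,method='Nelder-Mead',options=dict(initial_simplex=sim,maxiter=250,xatol=1e-4)); x0=o.x; step=-np.array(step)/2
    return o.x,o.fun
def place(P,x,y,z,yaw,lean=0): # lean: deg, handle to -x
    R=Ro.from_euler('z',yaw,degrees=True)*Ro.from_euler('y',-lean,degrees=True)
    return R.apply(P)+[x,y,z]
def orange(im):
    H=cv2.cvtColor(im,cv2.COLOR_BGR2HSV); return ((H[...,0]<14)&(H[...,1]>150)&(H[...,2]>60))
E
cat > a.py <<'E'
from h import *
D=box(0,0,0,.09,.064,.17); H=box(0,0,-.013,.013,.022,.09); B=box(-.015,0,0,.012,.15,.15)
dm={};hm={}
for c in ['side','top']:
    im=eyes.capture(c); dm[c]=eyes.outline_of(c,'dock')[0]['mask'].astype(float)
    o=orange(im).astype(np.uint8); n,l,st,ce=cv2.connectedComponentsWithStats(o)
    sp={'side':(300,255),'top':(417,268)}[c]
    i=min(range(1,n),key=lambda i:np.hypot(*(ce[i]-sp))-st[i,4]*.2); hm[c]=(l==i).astype(float)
    print(c,st[i],ce[i],dm[c].sum())
    sc=eyes.outline_of(c,'scraper'); print('rack',[ (d['conf'],d['mask'].sum()) for d in eyes.outline_of(c,'rack')])
for cs in (['side','top'],['side'],['top']):
    print(cs,'dock',fit([(c,dm[c],None) for c in cs],lambda q:place(D,q[0],q[1],0,q[2]),[.548,.14,10],[.01,.01,8]))
    if len(cs)==2:
      for y in (5,-10): print(cs,'handle',fit([(c,hm[c],None) for c in cs],lambda q:place(H,q[0],q[1],q[2],q[3],30),[.475,-.18,.13,y],[.01,.01,.01,8]))
E
python3 a.py
```

```text
Traceback (most recent call last):
  File "a.py", line 5, in <module>
    im=eyes.capture(c); dm[c]=eyes.outline_of(c,'dock')[0]['mask'].astype(float)
                              ~~~~~~~~~~~~~~~~~~~~~~~~~^^^
IndexError: list index out of range
```

```bash
python3 - <<'E'
s=open('a.py').read()
s=s.replace("dm[c]=eyes.outline_of(c,'dock')[0]['mask'].astype(float)","dm[c]=dock(c)")
s=s.replace("dm={};","""
def dock(c):
    for _ in range(4):
        for d in eyes.outline_of(c,'dock'):
            m=d['mask']; 
            u=project(c,np.array([[.549,.14,.05]]))[0]; v,w=np.argwhere(m).mean(0)[::-1]
            print(c,d['conf'],m.sum(),v,w)
            if np.hypot(v-u[0],w-u[1])<25: return m.astype(float)
        eyes.capture(c)
dm={};""")
s=s.replace("    sc=eyes","    #")
open('a.py','w').write(s)
E
python3 a.py
```

```text
side 0.59 2807 273.0032062700392 175.42109013181332
side [282 238  36  34 418] [298.50717703 254.50717703] 2807.0
top 0.65 2724 259.27129221732747 233.4302496328928
top [395 258  44  18 492] [416.5        266.67682927] 2724.0
['side', 'top'] dock (array([ 0.55373678,  0.1534617 , 16.75226372]), np.float64(0.09719914983618255))
['side', 'top'] handle (array([ 0.47887152, -0.17419427,  0.1285244 , 14.26555284]), np.float64(0.9870346216831152))
['side', 'top'] handle (array([ 0.47832124, -0.1737203 ,  0.12963604, 14.8952783 ]), np.float64(0.9884855502087246))
['side'] dock (array([ 0.55332434,  0.15672301, 16.55004087]), np.float64(0.03533463260615967))
['top'] dock (array([ 0.55416967,  0.15242358, 17.28748752]), np.float64(0.042860844778440016))
```

```bash
cat > b.py <<'E'
from h import *
H=box(0,0,-.013,.013,.022,.09); out=[]
hm={}
for c,(x,y) in {'side':(230,190),'top':(330,190)}.items():
    im=eyes.capture(c); m=orange(im); hm[c]=m.copy()
    h=hullmask(project(c,place(H,.4785,-.174,.129,8,30)))
    v=im.copy(); cs,_=cv2.findContours((h>.5).astype(np.uint8),0,1); 
    big=cv2.resize(im[y:y+130,x:x+130],None,fx=3,fy=3,interpolation=cv2.INTER_CUBIC)
    cv2.drawContours(big,[((q-[x,y])*3).astype(int) for q in cs],-1,(0,255,0),1); 
    out.append(big)
    mk=m.astype(np.uint8)[y:y+130,x:x+130]; cs,_=cv2.findContours(mk,0,1); cv2.drawContours(big,[q*3 for q in cs],-1,(255,255,0),1)
cv2.imwrite('pics/ov.png',np.hstack(out))
E
python3 b.py
```

```text
(no output)
```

View pics/ov.png

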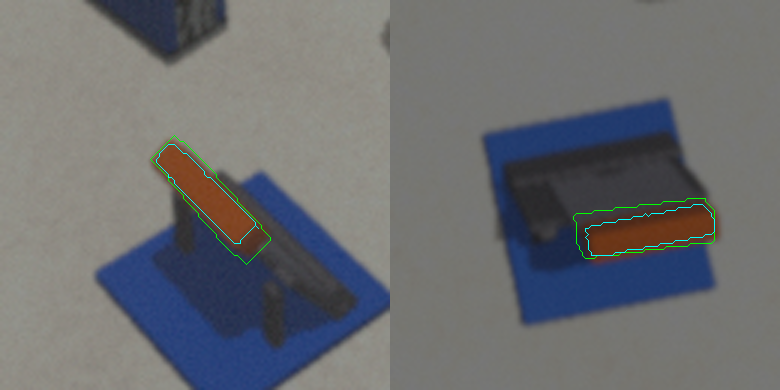

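```bash
cat > c.py <<'E'
from h import *
H=box(0,0,-.013,.013,.022,.09); B=box(-.015,0,0,.012,.15,.15)
hm={};bm={}
for c,(x,y) in {'side':(230,190),'top':(330,190)}.items():
    im=eyes.capture(c); hs=cv2.cvtColor(cv2.bilateralFilter(im,5,30,3),cv2.COLOR_BGR2HSV)
    roi=np.zeros((400,640),bool); roi[y+20:y+130,x+10:x+135]=1
    m=(hs[...,0]<18)&(hs[...,1]>110)&roi; m=cv2.morphologyEx(m.astype(np.uint8),cv2.MORPH_OPEN,np.ones((3,3)))
    n,l,st,_=cv2.connectedComponentsWithStats(m); i=1+st[1:,4].argmax(); hm[c]=(l==i)*1.; print(c,st[i])
    b=(hs[...,0]>100)&(hs[...,0]<130)&(hs[...,1]>90)&roi
    if c=='side': b[:240]=0
    p=np.argwhere(b)[:,::-1].astype(np.float64)
    b=cv2.morphologyEx(b.astype(np.uint8),cv2.MORPH_OPEN,np.ones((3,3)))
    bm[c]=hullmask(np.argwhere(b)[:,::-1].astype(float)); print(bm[c].sum())
np.savez('m.npz',**{'h'+c:hm[c] for c in hm},**{'b'+c:bm[c] for c in bm})
V=lambda M,cs:[(c,M[c],None) for c in cs]
for cs in (['side','top'],['side'],['top']): print(cs,'rack',fit(V(bm,cs),lambda q:place(B,q[0],q[1],0,q[2]),[.5,-.16,10],[.01,.01,5]))
print('handle',fit(V(hm,hm),lambda q:place(H,q[0],q[1],q[2],q[3],30),[.475,-.18,.13,10],[.01,.01,.01,5]))
print('handle zfix',fit(V(hm,hm),lambda q:place(H,q[0],q[1],.1329,q[2],30),[.475,-.18,10],[.01,.01,5]))
E
python3 c.py
```

```text
side [282 238  36  35 506]
4180.5568627450975
top [395 257  44  20 555]
4163.121568627452
['side', 'top'] rack (array([ 0.51756085, -0.15877245, 11.16544838]), np.float64(0.16595190993154282))
['side'] rack (array([ 0.52005772, -0.15560019, 10.54530352]), np.float64(0.11149560711491668))
['top'] rack (array([ 0.51813438, -0.16064674, 10.78088214]), np.float64(0.04557760202562933))
handle (array([ 0.47864631, -0.17321505,  0.12912451, 11.96334106]), np.float64(0.5756143029800318))
handle zfix (array([ 0.47713213, -0.17374384, 12.21860278]), np.float64(0.5893884025853335))
```

Call:
{"api": "jog_arm", "payload": {
  "increments": [
    [1, 0.5, 0, 1],
    [1, 0.5, 0, 1],
    [1, 0.5, 0, 1],
    [1, 0.5, 0, 1],
    [1, 0.5, 0, 1],
    [1, 0.5, 0, 1],
    [1, 0.5, 0, 1],
    [1, 0.5, 0, 1],
    [1, 0.5, 0, 1],
    [1, 0.5, 0, 1]
  ],
  "grip": 87
}}

```text
time_s: 2.4
tcp_pos: [0.3066, 0.3791, 0.4048]
ee_rot: [[0.386, -0.922, 0.0], [-0.922, -0.386, 0.0], [-0.0, -0.0, -1.0]]
wrist_force: [-0.7, -0.8, -0.1]
gripper_width: 0.999
gripper_force: 0.0
```

```bash
cat > go.py <<'E'
import sys,numpy as np
from station import sense,r
# usage: go.py gx gy gz yaw(tool y axis, deg, mod 180): grasp point target
g=np.array([float(v) for v in sys.argv[1:4]]);yaw=float(sys.argv[4])
s=sense();R=np.array(s['ee_rot']);p=np.array(s['tcp_pos']);gp=p+R[:,2]*r.tcp_to_grasp
a=np.degrees(np.arctan2(R[1,1],R[0,1])); d=(a-yaw+90)%180-90
print('t',s['time_s'],'gp',gp.round(4),'yaw',a.round(2),'joints',np.round(s['joints'],1))
print('turn units',np.radians(d)/.08,' shift units now-frame',(R.T@(g-gp)/.02).round(2))
t=np.radians(yaw if abs((a-yaw+180)%360-180)<90 else yaw+180); y=np.array([np.cos(t),np.sin(t),0]);z=np.array([0,0,-1.]);Rn=np.c_[np.cross(y,z),y,z]
print('shift units in final frame',(Rn.T@(g-gp)/.02).round(2),'force',np.round(s['wrist_force'],1),np.round(s['moment'],2),'w',s['gripper_width']*87,s['gripper_force'])
E
python3 go.py .477 -.1735 .24 11.3
```

```text
t 2.4 gp [0.3067 0.3791 0.2413] yaw -157.29 joints [ 70.2   8.6 -18.2   0.  -63.2 -47.5]
turn units 2.4898231493614693  shift units now-frame [28.78  2.81  0.06]
shift units in final frame [28.76 -2.94  0.07] force [-0.7 -0.8 -0.1] [ 0.11 -0.01  0.04] w 86.94166089248382 0.0
```

Call:
{"api": "jog_arm", "payload": {
  "increments": [
    [1, 0, 0, 0.25],
    [1, 0, 0, 0.25],
    [1, 0, 0, 0.25],
    [1, 0, 0, 0.25],
    [1, 0, 0, 0.25],
    [1, 0, 0, 0.25],
    [1, 0, 0, 0.25],
    [1, 0, 0, 0.25],
    [1, 0, 0, 0.25],
    [1, 0, 0, 0.25]
  ]
}}

```text
time_s: 3.4
tcp_pos: [0.3675, 0.189, 0.405]
ee_rot: [[0.198, -0.98, 0.0], [-0.98, -0.198, 0.0], [-0.0, -0.001, -1.0]]
wrist_force: [0.3, 0.3, -0.7]
gripper_width: 0.998
gripper_force: 0.0
```

Call:
{"api": "jog_arm", "payload": {
  "increments": [
    [1, -0.1, 0, 0],
    [1, -0.1, 0, 0],
    [1, -0.1, 0, 0],
    [1, -0.1, 0, 0],
    [1, -0.1, 0, 0],
    [1, -0.1, 0, 0],
    [1, -0.1, 0, 0],
    [1, -0.1, 0, 0],
    [1, -0.1, 0, 0],
    [1, -0.1, 0, 0]
  ]
}}

```text
time_s: 4.4
tcp_pos: [0.4268, -0.003, 0.405]
ee_rot: [[0.199, -0.98, 0.001], [-0.98, -0.199, 0.0], [-0.0, -0.001, -1.0]]
wrist_force: [-0.2, 0.4, -0.4]
gripper_width: 1.002
gripper_force: 0.0
```

```bash
python3 go.py .477 -.1735 .24 11.3
```

```text
t 4.4 gp [ 0.4269 -0.003   0.2415] yaw -168.54 joints [ 21.6   2.2 -25.4   0.  -62.3 -10.1]
turn units 0.03457934376286699  shift units now-frame [ 8.85 -0.76  0.07]
shift units in final frame [ 8.85 -0.79  0.08] force [-0.2  0.4 -0.4] [ 0.13 -0.04  0.02] w 87.14911815792891 0.0
```

Call:
{"api": "jog_arm", "payload": {
  "increments": [
    [1, -0.1, 0, 0],
    [1, -0.1, 0, 0],
    [1, -0.1, 0, 0],
    [1, -0.1, 0, 0],
    [1, -0.1, 0, 0],
    [1, -0.1, 0, 0],
    [1, -0.1, 0, 0],
    [1, -0.1, 0, 0],
    [0.8, 0, 0, 0],
    [0, 0, 0, 0]
  ]
}}

```text
time_s: 5.4
tcp_pos: [0.4777, -0.1728, 0.4046]
ee_rot: [[0.196, -0.981, -0.0], [-0.981, -0.196, -0.0], [0.0, 0.0, -1.0]]
wrist_force: [0.1, 1.4, -0.8]
gripper_width: 0.994
gripper_force: 0.0
```

```bash
cat > w.py <<'E'
from h import *
H=box(0,0,-.013,.013,.022,.09)
s=sense();tool=(np.array(s['tcp_pos']),np.array(s['ee_rot'])); im=eyes.capture('wrist')
hs=cv2.cvtColor(cv2.bilateralFilter(im,5,30,3),cv2.COLOR_BGR2HSV)
m=(hs[...,0]<18)&(hs[...,1]>110); m=cv2.morphologyEx(m.astype(np.uint8),cv2.MORPH_OPEN,np.ones((3,3)))
n,l,st,_=cv2.connectedComponentsWithStats(m); i=1+st[1:,4].argmax(); m=(l==i)*1.; print(st[i])
M=np.load('m.npz')
f=lambda q:place(H,q[0],q[1],.1329,q[2],30)
print('wrist only',fit([('wrist',m,tool)],f,[.477,-.1735,11],[.01,.01,5]))
q,e=fit([('wrist',m,tool)]+[(c,M['h'+c],None) for c in('side','top')],lambda q:place(H,q[0],q[1],q[2],q[3],30),[.477,-.1735,.132,11],[.01,.01,.005,5]); print('all',q,e)
v=im.copy(); cs,_=cv2.findContours((hullmask(project('wrist',place(H,*q,30),tool))>.5).astype(np.uint8),0,1); cv2.drawContours(v,cs,-1,(0,255,0),1)
cs,_=cv2.findContours(m.astype(np.uint8),0,1); cv2.drawContours(v,cs,-1,(255,255,0),1)
cv2.imwrite('pics/w1.png',v)
E
python3 w.py; python3 go.py .477 -.1735 .132 11.3
```

```text
[ 302  152   34  104 3230]
wrist only (array([ 0.4769965 , -0.17385634, 12.54753671]), np.float64(0.17327505615249197))
all [ 0.47706456 -0.17373662  0.13009246 12.20524353] 0.7324850044343603
t 5.45 gp [ 0.4773 -0.172   0.2411] yaw -168.64 joints [ -1.5  10.6 -15.8  -0.  -63.7  12.8]
turn units 0.01357927999484859  shift units now-frame [0.07 0.03 5.45]
shift units in final frame [0.07 0.03 5.45] force [-0.6  0.8  0.5] [ 0.1  -0.02 -0.  ] w 87.37144179921327 0.0
```

View pics/w1.png

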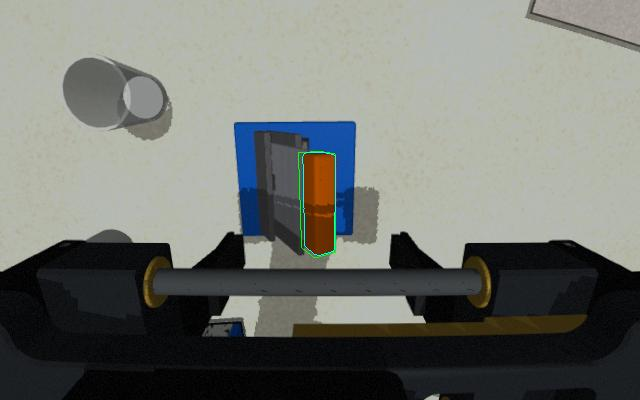

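The wrist view confirms that the handle (pixels 302–335, 152–256) lies between the open fingers and is aligned with them. Descending to grasp.

Call:
{"api": "jog_arm", "payload": {
  "increments": [
    [0, 0, 1, 0],
    [0, 0, 1, 0],
    [0, 0, 1, 0],
    [0, 0, 1, 0],
    [0.05, 0, 0.5, 0],
    [0, 0, 0.5, 0],
    [0, 0, 0.4, 0],
    [0, 0, 0, 0],
    [0, 0, 0, 0]
  ]
}}

```text
time_s: 6.35
tcp_pos: [0.4778, -0.1725, 0.2971]
ee_rot: [[0.199, -0.98, 0.001], [-0.98, -0.199, -0.0], [0.0, -0.001, -1.0]]
wrist_force: [0.1, 0.1, 1.0]
gripper_width: 1.0
gripper_force: 0.0
```

Call:
{"api": "jog_arm", "payload": {
  "increments": [
    [0, 0, 0, 0],
    [0, 0, 0, 0],
    [0, 0, 0, 0],
    [0, 0, 0, 0],
    [0, 0, 0, 0],
    [0, 0, 0, 0],
    [0, 0, 0, 0],
    [0, 0, 0, 0],
    [0, 0, 0, 0],
    [0, 0, 0, 0]
  ],
  "grip": 0
}}

```text
time_s: 7.35
tcp_pos: [0.4776, -0.1724, 0.2971]
ee_rot: [[0.199, -0.98, 0.001], [-0.98, -0.199, -0.0], [0.0, -0.001, -1.0]]
wrist_force: [-1.2, 0.8, 2.2]
gripper_width: 0.336
gripper_force: 29.4
```

```bash
python3 go.py .477 -.1735 .132 11.3; python3 w.py; python3 -c "
import cv2;v=cv2.imread('pics/w1.png');cv2.imwrite('pics/w2.png',v)"
```

```text
t 7.35 gp [ 0.4777 -0.1725  0.1336] yaw -168.53 joints [ -1.5  17.1 -24.4   0.  -48.5  13. ]
turn units 0.0367104101871579  shift units now-frame [0.04 0.05 0.08]
shift units in final frame [0.04 0.05 0.08] force [-1.2  0.8  2.2] [0.24 0.11 0.03] w 29.192696412090026 29.434407725930214
[ 289  175   58   94 5105]
wrist only (array([ 0.476117  , -0.17351684, 15.84435054]), np.float64(0.9429071844212711))
all [ 0.47764622 -0.17314803  0.1277314  12.34516862] 1.438272522279927
```

View pics/w2.png

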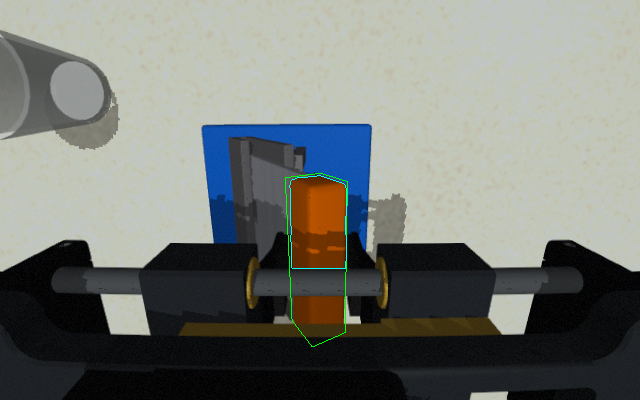

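Gripped at 29 mm with 29 N. Pulling out along the scraper's own axis, slowly at first.

Call:
{"api": "jog_arm", "payload": {
  "increments": [
    [0, 0.13, -0.22, 0],
    [0, 0.13, -0.22, 0],
    [0, 0.13, -0.22, 0],
    [0, 0.13, -0.22, 0],
    [0, 0.13, -0.22, 0],
    [0, 0.13, -0.22, 0],
    [0, 0.13, -0.22, 0],
    [0, 0.13, -0.22, 0]
  ]
}}

```text
time_s: 8.2
tcp_pos: [0.457, -0.1767, 0.3324]
ee_rot: [[0.199, -0.98, 0.001], [-0.98, -0.199, -0.0], [0.0, -0.001, -1.0]]
wrist_force: [2.3, 0.4, -3.0]
gripper_width: 0.339
gripper_force: 29.8
```

```bash
python3 go.py .477 -.1735 .132 11.3; python3 - <<'E'
import cv2,numpy as np
from station import eyes
a=eyes.capture('side')[190:330,230:370]
cv2.imwrite('pics/s3.png',cv2.resize(a,None,fx=4,fy=4,interpolation=cv2.INTER_CUBIC))
E
```

```text
t 8.2 gp [ 0.4572 -0.1767  0.1689] yaw -168.54 joints [ -2.1  13.  -24.1  -0.  -52.9  13.6]
turn units 0.03440562187890396  shift units now-frame [ 0.04 -1.    1.85]
shift units in final frame [ 0.04 -1.    1.85] force [ 2.3  0.4 -3. ] [ 0.26 -1.    0.03] w 29.450463886508956 29.763655811548233
```

View pics/s3.png

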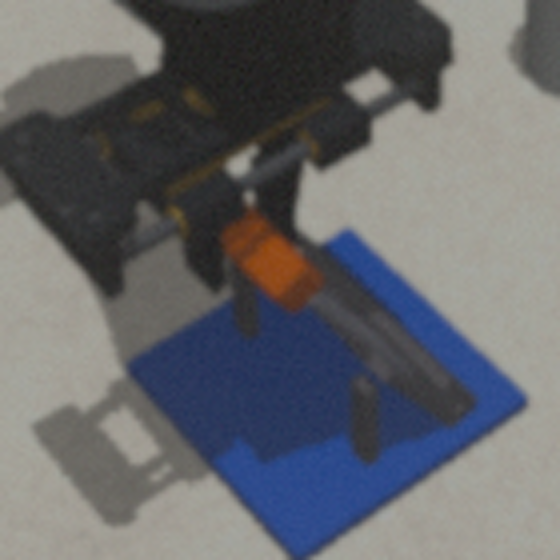

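The side crop shows the handle held between the fingers at (265,265) and the plate sliding out of the trough. I'll keep pulling.

Call:
{"api": "jog_arm", "payload": {
  "increments": [
    [0, 0.25, -0.44, 0],
    [0, 0.25, -0.44, 0],
    [0, 0.25, -0.44, 0],
    [0, 0.25, -0.44, 0],
    [0, 0.25, -0.44, 0],
    [0, 0.1, -0.7, 0],
    [0, 0, -1, 0],
    [0, 0, -1, 0],
    [0, 0, -1, 0],
    [0, 0, 0, 0]
  ]
}}

```text
time_s: 9.25
tcp_pos: [0.4302, -0.1823, 0.4525]
ee_rot: [[0.199, -0.98, 0.003], [-0.98, -0.199, -0.001], [0.002, -0.003, -1.0]]
wrist_force: [1.0, -0.4, -2.4]
gripper_width: 0.332
gripper_force: 29.1
```

```bash
python3 go.py .5537 .1534 .28 16.8; python3 - <<'E'
import cv2,numpy as np
from station import eyes
a=eyes.capture('side')[150:330,220:400]
cv2.imwrite('pics/s4.png',cv2.resize(a,None,fx=3,fy=3,interpolation=cv2.INTER_CUBIC))
E
```

```text
t 9.25 gp [ 0.4307 -0.1825  0.289 ] yaw -168.55 joints [ -2.9   4.4 -16.    0.1 -69.4  14.4]
turn units -1.1660998894508445  shift units now-frame [-15.24  -9.36   0.45]
shift units in final frame [-14.3  -10.74   0.45] force [ 1.  -0.4 -2.4] [ 0.08 -0.07  0.01] w 28.886530681301643 29.12019945681095
```

View pics/s4.png

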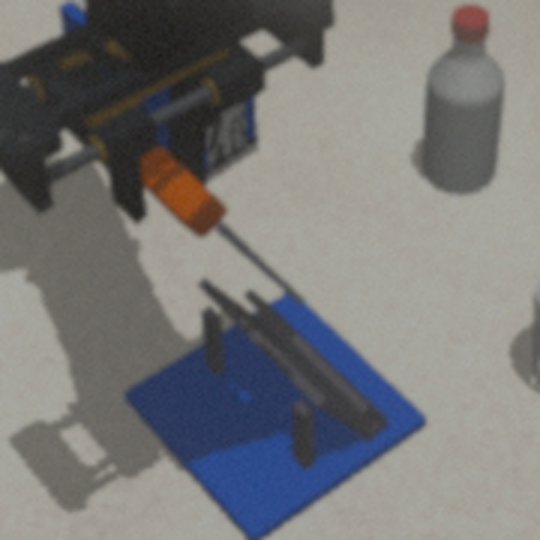

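The scraper is clear of the rack and still leaning. I'll measure the lean with the wrist camera.

```bash
cat > l.py <<'E'
from h import *
import sys
s=sense();p=np.array(s['tcp_pos']);R=np.array(s['ee_rot']);g=p+R[:,2]*r.tcp_to_grasp
yaw=np.degrees(np.arctan2(-R[1,1],-R[0,1])); print('g',g,'yaw',yaw)
im=eyes.capture('wrist'); v=im.copy()
for d in eyes.outline_of('wrist','scraper')[:1]:
    cs,_=cv2.findContours(d['mask'].astype(np.uint8),0,1); cv2.drawContours(v,cs,-1,(255,255,0),1); print(d['conf'])
E=np.array([[0,-.045,-.128],[0,.045,-.128]])
for L,col in zip((0,10,20,30),((255,0,0),(0,255,0),(0,255,255),(255,0,255))):
    u=project('wrist',place(E,*g,yaw,L),(p,R)); print(L,u.round(0).tolist())
    cv2.line(v,*[tuple(int(a) for a in q) for q in u],col,1)
cv2.imwrite(sys.argv[1],v)
E
python3 l.py pics/w5.png
```

```text
g [ 0.42992547 -0.18203525  0.28704359] yaw 11.431797091308693
0.61
0 [[316.0, 151.0], [316.0, 243.0]]
10 [[291.0, 151.0], [293.0, 243.0]]
20 [[266.0, 152.0], [271.0, 246.0]]
30 [[241.0, 154.0], [248.0, 250.0]]
```

View pics/w5.png

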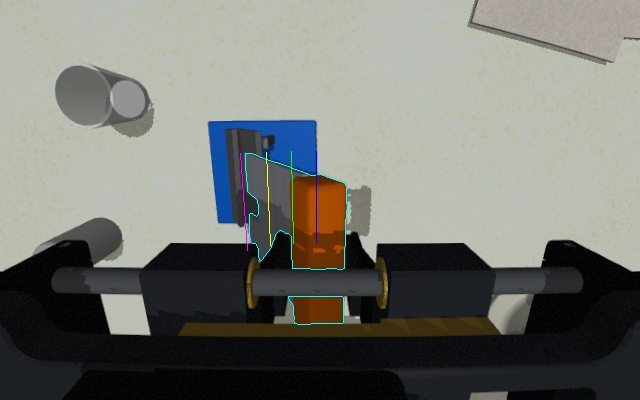

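The lower edge shows at about (247,153)–(249,247), between the 20° and 30° prediction lines, so the lean is about 28°. I'll carry it towards the dock and look again.

Call:
{"api": "jog_arm", "payload": {
  "increments": [
    [0, 0, 0, -0.3],
    [0, 0, 0, -0.3],
    [0, 0, 0, -0.3],
    [0, 0, 0, -0.27]
  ]
}}

```text
time_s: 9.8
tcp_pos: [0.4308, -0.182, 0.4496]
ee_rot: [[0.291, -0.957, -0.001], [-0.957, -0.291, 0.0], [-0.0, 0.001, -1.0]]
wrist_force: [0.3, -0.8, -2.3]
gripper_width: 0.332
gripper_force: 29.1
```

```bash
python3 go.py .4963 .1362 .28 16.8
```

```text
t 9.8 gp [ 0.4306 -0.182   0.2861] yaw -163.07 joints [ -2.9   4.6 -16.2  -0.  -69.2  19.8]
turn units 0.028396976517523986  shift units now-frame [-14.26  -7.77   0.3 ]
shift units in final frame [-14.28  -7.74   0.3 ] force [ 0.3 -0.8 -2.3] [-0.    0.02  0.01] w 28.868761549528102 29.107793904840946
```

Call:
{"api": "jog_arm", "payload": {
  "increments": [
    [-0.7, -0.4, 0, 0],
    [-0.95, -0.5, 0, 0],
    [-0.95, -0.5, 0, 0],
    [-0.95, -0.5, 0, 0],
    [-0.95, -0.5, 0, 0],
    [-0.95, -0.5, 0, 0],
    [-0.95, -0.5, 0, 0],
    [-0.95, -0.5, 0, 0],
    [-0.95, -0.5, 0, 0],
    [-0.95, -0.5, 0, 0]
  ]
}}

```text
time_s: 10.8
tcp_pos: [0.4711, 0.0244, 0.4499]
ee_rot: [[0.29, -0.957, -0.0], [-0.957, -0.29, -0.0], [-0.0, 0.0, -1.0]]
wrist_force: [-1.1, -1.1, -3.1]
gripper_width: 0.338
gripper_force: 29.1
```

Call:
{"api": "jog_arm", "payload": {
  "increments": [
    [-0.95, -0.5, 0, 0],
    [-0.95, -0.5, 0, 0],
    [-0.95, -0.5, 0, 0],
    [-0.95, -0.5, 0, 0],
    [-0.8, -0.4, 0, 0],
    [-0.4, -0.2, 0, 0],
    [0, 0, 0, 0],
    [0, 0, 0, 0]
  ]
}}

```text
time_s: 11.6
tcp_pos: [0.4917, 0.1339, 0.4498]
ee_rot: [[0.289, -0.957, -0.001], [-0.957, -0.289, -0.001], [0.0, 0.001, -1.0]]
wrist_force: [-0.6, -0.3, -2.6]
gripper_width: 0.335
gripper_force: 29.1
```

```bash
python3 go.py .4963 .1362 .24 16.8; cat > d.py <<'E'
from h import *
import sys
s=sense();p=np.array(s['tcp_pos']);R=np.array(s['ee_rot']);g=p+R[:,2]*r.tcp_to_grasp
yaw=np.degrees(np.arctan2(-R[1,1],-R[0,1])); L=float(sys.argv[2]); x,y,w=map(float,sys.argv[3:6])
v=eyes.capture('wrist')
E=np.array([[0,-.045,-.128],[0,.045,-.128],[0,-.01,-.128],[0,.01,-.128]])
T=(p,R)
def poly(P,col,closed=True): cv2.polylines(v,[np.int32(np.round(project('wrist',P,T)*16))],closed,col,1,shift=4)
poly(place(E,*g,yaw,L)[:2],(0,255,255),False)
rect=lambda lx,ly,z:place(np.array([[a*lx/2,b*ly/2,z] for a,b in((-1,-1),(1,-1),(1,1),(-1,1))]),x,y,0,w)
poly(rect(.064,.17,.09),(0,255,0)); poly(rect(.024,.138,.09),(0,0,255)); poly(rect(.064,.17,0),(0,255,0))
e=place(E,*g,yaw,L)[:2].mean(0); q=Ro.from_euler('z',-w,degrees=True).apply(e-[x,y,0]); print('edge mid in dock frame mm',q*1000)
cv2.imwrite(sys.argv[1],v)
E
python3 d.py pics/w6.png 28 .5537 .1535 16.8
```

```text
t 11.6 gp [0.4916 0.1339 0.2863] yaw -163.17 joints [ 33.5   8.9 -11.1   0.  -70.  -16.7]
turn units 0.005701961089663245  shift units now-frame [-0.04 -0.26  2.32]
shift units in final frame [-0.04 -0.26  2.32] force [-0.6 -0.3 -2.6] [ 0.06  0.04 -0.  ] w 29.150601280052513 29.104769825935364
edge mid in dock frame mm [ -5.05075315  -0.81874478 173.28877023]
```

View pics/w6.png

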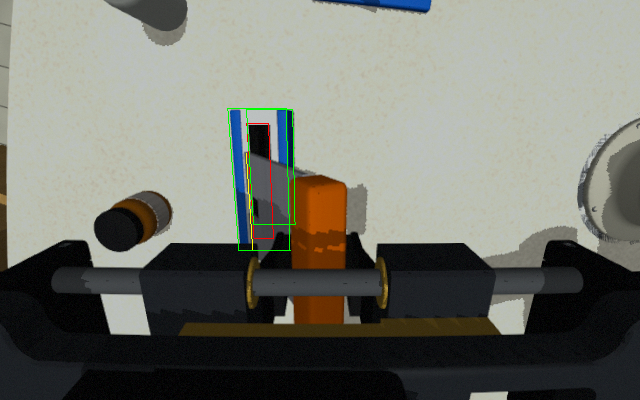

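The dock outline and mouth predictions (mouth at columns 248–270, top row 124) lie on the picture to about 1 px, so the dock pose is good. I'll lower the leaning edge into the flared mouth.

Call:
{"api": "jog_arm", "payload": {
  "increments": [
    [0, -0.13, 0.5, 0],
    [0, -0.12, 0.8, 0],
    [0, 0, 0.8, 0],
    [0, 0, 0.8, 0],
    [0, 0, 0.6, 0],
    [0, 0, 0.3, 0],
    [0, 0, 0.3, 0],
    [0, 0, 0.2, 0],
    [0, 0, 0, 0]
  ]
}}

```text
time_s: 12.55
tcp_pos: [0.4966, 0.1357, 0.3637]
ee_rot: [[0.289, -0.957, -0.0], [-0.957, -0.289, -0.0], [0.0, 0.0, -1.0]]
wrist_force: [0.2, -0.2, -3.4]
gripper_width: 0.332
gripper_force: 29.1
```

```bash
python3 go.py .5537 .1535 .2 16.8;python3 d.py pics/w7.png 28 .5537 .1535 16.8
```

```text
t 12.55 gp [0.4965 0.1356 0.2002] yaw -163.18 joints [ 33.4  13.4 -18.4  -0.  -58.2 -16.5]
turn units 0.004276117899394087  shift units now-frame [-0.03 -2.99  0.01]
shift units in final frame [-0.03 -2.99  0.01] force [ 0.2 -0.2 -3.4] [ 0.04 -0.04  0.06] w 28.892929447018656 29.104003719985485
edge mid in dock frame mm [ 0.19857202 -0.5677814  87.20535368]
```

Call:
{"api": "jog_arm", "payload": {
  "increments": [
    [0, 0, 0.1, 0],
    [0, 0, 0.1, 0],
    [0, 0, 0.1, 0],
    [0, 0, 0.1, 0],
    [0, 0, 0.1, 0],
    [0, 0, 0, 0]
  ]
}}

```text
time_s: 13.2
tcp_pos: [0.4965, 0.1356, 0.3536]
ee_rot: [[0.289, -0.957, -0.001], [-0.957, -0.289, -0.0], [0.0, 0.001, -1.0]]
wrist_force: [0.1, 0.3, -2.6]
gripper_width: 0.334
gripper_force: 29.1
```

Call:
{"api": "jog_arm", "payload": {
  "increments": [
    [0, -0.2, -0.09, 0],
    [0, -0.2, -0.09, 0],
    [0, -0.2, -0.09, 0],
    [0, -0.2, -0.09, 0],
    [0, 0, 0, 0]
  ]
}}

```text
time_s: 13.7
tcp_pos: [0.5127, 0.1406, 0.3616]
ee_rot: [[0.289, -0.957, 0.002], [-0.957, -0.289, 0.001], [-0.0, -0.002, -1.0]]
wrist_force: [-0.5, -0.1, -4.2]
gripper_width: 0.311
gripper_force: 28.9
```

```bash
python3 go.py .5537 .1535 .2 16.8;python3 l.py pics/w7.png
```

```text
t 13.7 gp [0.513  0.1407 0.1981] yaw -163.18 joints [ 32.8  15.1 -16.4   0.  -58.4 -16. ]
turn units 0.004925219068691444  shift units now-frame [-0.02 -2.13 -0.09]
shift units in final frame [-0.02 -2.13 -0.1 ] force [-0.5 -0.1 -4.2] [ 0.07  0.05 -0.03] w 27.04022270070574 28.885374795645475
g [0.51296306 0.14070522 0.1980802 ] yaw 16.822575541265095
0.91
0 [[316.0, 151.0], [316.0, 243.0]]
10 [[291.0, 151.0], [294.0, 243.0]]
20 [[266.0, 152.0], [271.0, 246.0]]
30 [[241.0, 154.0], [248.0, 250.0]]
```

View pics/w7.png

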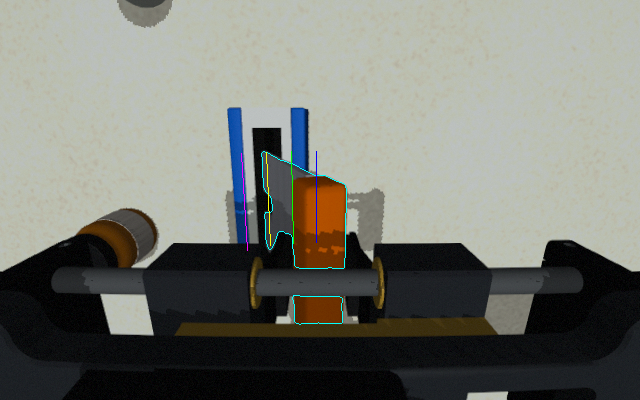

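The wrist view shows the plate edge pivoting in the mouth, with the lean now about 21° and the opening reduced to 27 mm. The squaring works, so I'll continue.

Call:
{"api": "jog_arm", "payload": {
  "increments": [
    [0, -0.2, -0.06, 0],
    [0, -0.2, -0.06, 0],
    [0, -0.2, -0.04, 0],
    [0, -0.2, -0.03, 0],
    [0, -0.2, -0.02, 0],
    [0, -0.2, 0, 0],
    [0, -0.2, 0, 0],
    [0, 0, 0, 0]
  ]
}}

```text
time_s: 14.6
tcp_pos: [0.5392, 0.1486, 0.3651]
ee_rot: [[0.289, -0.957, -0.0], [-0.957, -0.289, -0.0], [0.0, 0.0, -1.0]]
wrist_force: [0.2, 0.2, -3.4]
gripper_width: 0.262
gripper_force: 29.9
```

```bash
python3 go.py .5537 .1535 .2 16.8
```

```text
t 14.6 gp [0.5392 0.1486 0.2016] yaw -163.18 joints [ 32.   17.5 -12.3   0.  -60.2 -15.2]
turn units 0.0037300743503528373  shift units now-frame [-0.02 -0.76  0.08]
shift units in final frame [-0.03 -0.76  0.08] force [ 0.2  0.2 -3.4] [ 0.12 -0.31 -0.06] w 22.75972179649522 29.908406308677513
```

Call:
{"api": "jog_arm", "payload": {
  "increments": [
    [0, -0.2, 0, 0],
    [0, -0.2, 0, 0],
    [0, -0.2, 0, 0],
    [0, -0.16, 0, 0],
    [0, 0, 0, 0]
  ]
}}

```text
time_s: 15.1
tcp_pos: [0.5534, 0.1528, 0.365]
ee_rot: [[0.289, -0.957, -0.001], [-0.957, -0.289, -0.001], [0.0, 0.001, -1.0]]
wrist_force: [0.1, -0.4, -2.8]
gripper_width: 0.251
gripper_force: 29.7
```

```bash
python3 go.py .5537 .1535 .18 16.8
```

```text
t 15.1 gp [0.5533 0.1527 0.2015] yaw -163.19 joints [ 31.6  18.9 -10.2  -0.  -60.9 -14.8]
turn units 0.0015466873244146346  shift units now-frame [-0.03 -0.03  1.08]
shift units in final frame [-0.03 -0.03  1.08] force [ 0.1 -0.4 -2.8] [-0.07  0.31 -0.  ] w 21.823140199484758 29.710883740335703
```

Upright and flush at 21.8 mm. Lowering towards the pin.

Call:
{"api": "jog_arm", "payload": {
  "increments": [
    [0, 0, 0.15, 0],
    [0, 0, 0.15, 0],
    [0, 0, 0.15, 0],
    [0, 0, 0.15, 0],
    [0, 0, 0.15, 0],
    [0, 0, 0.15, 0],
    [0, 0, 0.15, 0],
    [0, 0, 0.15, 0],
    [0, 0, 0, 0]
  ]
}}

```text
time_s: 16.0
tcp_pos: [0.5532, 0.1528, 0.3407]
ee_rot: [[0.289, -0.957, -0.001], [-0.957, -0.289, -0.0], [0.0, 0.001, -1.0]]
wrist_force: [-0.9, -1.2, -2.7]
gripper_width: 0.253
gripper_force: 29.7
```

Call:
{"api": "jog_arm", "payload": {
  "increments": [
    [0, 0, 0.1, 0],
    [0, 0, 0.1, 0],
    [0, 0, 0.1, 0],
    [0, 0, 0.05, 0],
    [0, 0, 0, 0]
  ]
}}

```text
time_s: 16.5
tcp_pos: [0.5532, 0.1528, 0.3341]
ee_rot: [[0.289, -0.957, -0.0], [-0.957, -0.289, -0.0], [0.0, 0.0, -1.0]]
wrist_force: [-1.9, -0.1, -2.6]
gripper_width: 0.251
gripper_force: 29.7
```

Call:
{"api": "jog_arm", "payload": {
  "increments": [
    [0, 0, 0.05, 0],
    [0, 0, 0.05, 0],
    [0, 0, 0, 0]
  ]
}}

```text
time_s: 16.8
tcp_pos: [0.5532, 0.1528, 0.3322]
ee_rot: [[0.289, -0.957, -0.0], [-0.957, -0.289, -0.0], [0.0, 0.0, -1.0]]
wrist_force: [-1.3, -0.2, -3.9]
gripper_width: 0.25
gripper_force: 29.7
```

Call:
{"api": "jog_arm", "payload": {
  "increments": [
    [0, 0, 0.05, 0],
    [0, 0, 0.05, 0],
    [0, 0, 0, 0]
  ]
}}

```text
time_s: 17.1
tcp_pos: [0.5534, 0.1529, 0.3311]
ee_rot: [[0.29, -0.957, 0.001], [-0.957, -0.29, 0.0], [0.0, -0.001, -1.0]]
wrist_force: [-2.3, -0.7, 2.5]
gripper_width: 0.246
gripper_force: 29.7
```

Call:
{"api": "jog_arm", "payload": {
  "increments": [
    [0, 0, 0.05, 0],
    [0, 0, 0.05, 0],
    [0, 0, 0, 0]
  ]
}}

```text
time_s: 17.4
tcp_pos: [0.554, 0.1531, 0.3307]
ee_rot: [[0.29, -0.957, 0.004], [-0.957, -0.29, 0.001], [0.0, -0.004, -1.0]]
wrist_force: [-3.0, -1.3, 7.3]
gripper_width: 0.248
gripper_force: 30.0
```

Contact on the pin at TCP z about 0.331, as expected. The moment may tell which side the pin is on.

```bash
python3 - <<'E'
from station import sense
import numpy as np
s=sense();R=np.array(s['ee_rot']);print('tool F',(R.T@s['wrist_force']).round(2),'tool M',(R.T@s['moment']).round(3))
E
```

```text
tool F [ 0.34  3.19 -7.36] tool M [-1.005 -0.208  0.06 ]
```

The moment puts the pin on the tool −x side. I'll slide that way under light pressure.

Call:
{"api": "jog_arm", "payload": {
  "increments": [
    [-0.1, 0, 0, 0],
    [-0.1, 0, 0, 0],
    [-0.1, 0, 0, 0],
    [0, 0, 0, 0]
  ]
}}

```text
time_s: 17.8
tcp_pos: [0.5524, 0.159, 0.3299]
ee_rot: [[0.29, -0.957, 0.005], [-0.957, -0.29, 0.001], [0.0, -0.005, -1.0]]
wrist_force: [0.3, -0.5, 6.5]
gripper_width: 0.25
gripper_force: 30.0
```

Call:
{"api": "jog_arm", "payload": {
  "increments": [
    [-0.1, 0, 0, 0],
    [-0.1, 0, 0, 0],
    [0, 0, 0, 0]
  ]
}}

```text
time_s: 18.1
tcp_pos: [0.551, 0.1629, 0.3292]
ee_rot: [[0.29, -0.957, 0.003], [-0.957, -0.29, 0.001], [-0.0, -0.003, -1.0]]
wrist_force: [1.4, -0.2, 5.0]
gripper_width: 0.245
gripper_force: 30.0
```

Call:
{"api": "jog_arm", "payload": {
  "increments": [
    [-0.1, 0, 0, 0],
    [-0.1, 0, 0, 0],
    [0, 0, 0, 0]
  ]
}}

```text
time_s: 18.4
tcp_pos: [0.5495, 0.1667, 0.3284]
ee_rot: [[0.29, -0.957, 0.001], [-0.957, -0.29, 0.001], [-0.0, -0.001, -1.0]]
wrist_force: [1.5, -1.5, 2.7]
gripper_width: 0.246
gripper_force: 30.0
```

```bash
cat > f.py <<'E'
from station import sense
import numpy as np
s=sense();R=np.array(s['ee_rot']);print(s['time_s'],np.round(s['tcp_pos'],4),'tool F',(R.T@s['wrist_force']).round(2),'tool M',(R.T@s['moment']).round(3))
E
python3 f.py
```

```text
18.4 [0.5495 0.1667 0.3284] tool F [ 1.83 -1.01 -2.7 ] tool M [ 0.647  0.324 -0.007]
```

Call:
{"api": "jog_arm", "payload": {
  "increments": [
    [0, 0, 0.05, 0],
    [0, 0, 0.05, 0],
    [0, 0, 0, 0]
  ]
}}

```text
time_s: 18.7
tcp_pos: [0.5496, 0.1667, 0.3281]
ee_rot: [[0.29, -0.957, 0.003], [-0.957, -0.29, 0.001], [-0.0, -0.003, -1.0]]
wrist_force: [0.4, 0.4, 9.4]
gripper_width: 0.252
gripper_force: 30.0
```

```bash
python3 f.py; cat > pitch.py <<'E'
from h import *
# handle pitch about closing axis from orange in wrist+side views; handle at grasp point
s=sense();p=np.array(s['tcp_pos']);R=np.array(s['ee_rot']);g=p+R[:,2]*r.tcp_to_grasp
yaw=np.degrees(np.arctan2(-R[1,1],-R[0,1])); H=box(0,0,-.013,.013,.022,.09)
def pts(q): return Ro.from_euler('z',yaw,degrees=True).apply(Ro.from_euler('x',q[2],degrees=True).apply(H)+[0,q[0],q[1]])+g
V=[]
for c in('side','top','wrist'):
    im=eyes.capture(c); hs=cv2.cvtColor(cv2.bilateralFilter(im,5,30,3),cv2.COLOR_BGR2HSV)
    u=project(c,g[None],(p,R))[0]
    m=(hs[...,0]<18)&(hs[...,1]>110); Y,X=np.mgrid[:400,:640]; w=120 if c=='wrist' else 40; m&=(abs(X-u[0])<w)&(abs(Y-u[1])<w)
    m=cv2.morphologyEx(m.astype(np.uint8),cv2.MORPH_OPEN,np.ones((3,3)))
    if c=='wrist': m[:, :285]=0; m[:, 355:]=0
    ys,xs=np.nonzero(m); print(c,len(xs),u.round(),xs.min(),xs.max(),ys.min(),ys.max())
    if len(xs)>100: V.append((c,m*1.))
def cost(q):
    t=0
    for c,m in V:
        h=hullmask(project(c,pts(q),(p,R))); hull=hullmask(np.argwhere(m>0)[:,::-1].astype(float))
        if c=='wrist': h=h[:265]; hull=hullmask(np.argwhere(m[:265]>0)[:,::-1].astype(float))[:265]
        t+=np.abs(h-hull).sum()/hull.sum()
    return t
from scipy.optimize import brute,fmin
b=brute(cost,(slice(-.01,.0101,.005),slice(-.006,.0061,.003),slice(-16,17,4)),finish=fmin,disp=False)
print('dy,dz,pitch',b,cost(b))
E
python3 pitch.py
```

```text
18.7 [0.5496 0.1667 0.3281] tool F [-0.26 -0.55 -9.39] tool M [-0.106 -0.019  0.071]
side 116 [265. 134.] 265 279 130 142
top 90 [245. 226.] 259 269 215 225
wrist 5341 [315. 264.] 294 341 177 323
dy,dz,pitch [-5.30892474e-03 -1.24115139e-02 -4.20715408e+01] 2.1775840575210044
```

```bash
cat > p2.py <<'E'
from h import *
s=sense();p=np.array(s['tcp_pos']);R=np.array(s['ee_rot']);g=p+R[:,2]*r.tcp_to_grasp
yaw=np.degrees(np.arctan2(-R[1,1],-R[0,1])); H=box(0,0,-.013,.013,.022,.09)
im=eyes.capture('wrist'); hs=cv2.cvtColor(im,cv2.COLOR_BGR2HSV)
m=(hs[...,0]<18)&(hs[...,1]>110); m[:,:270]=0; m[:,370:]=0
rows=[185,190,195,200,210,220,230,298,304,310,316]
print('meas',[(np.nonzero(m[y])[0].min(),np.nonzero(m[y])[0].max()) if m[y].any() else None for y in rows],'top row',np.nonzero(m[:,305:332].any(1))[0].min())
for dz in(0,.0015):
  for pit in(-15,-10,-5,0,5,10,15):
    P=Ro.from_euler('z',yaw,degrees=True).apply(Ro.from_euler('x',pit,degrees=True).apply(H)+[0,0,dz])+g
    h=hullmask(project('wrist',P,(p,R)))
    print(dz,pit,[round(float(h[y].sum()),1) for y in rows],np.nonzero(h[:,318]>.5)[0].min())
print('w  ',[int(m[y].sum()) for y in rows])
E
python3 p2.py
```

```text
meas [(np.int64(297), np.int64(338)), (np.int64(295), np.int64(339)), (np.int64(294), np.int64(340)), (np.int64(294), np.int64(341)), (np.int64(294), np.int64(341)), (np.int64(294), np.int64(340)), (np.int64(294), np.int64(340)), (np.int64(297), np.int64(361)), (np.int64(277), np.int64(337)), (np.int64(297), np.int64(358)), (np.int64(298), np.int64(356))] top row 110
0 -15 [46.8, 48.0, 49.6, 50.8, 52.5, 51.3, 50.3, 42.5, 42.0, 41.1, 40.5] 179
0 -10 [46.4, 48.2, 50.0, 51.7, 50.7, 49.8, 49.0, 43.0, 42.5, 42.0, 41.5] 177
0 -5 [46.3, 48.6, 50.3, 49.9, 49.3, 48.5, 48.0, 43.3, 42.8, 42.5, 42.0] 177
0 0 [46.6, 49.0, 49.0, 48.5, 48.0, 47.5, 47.0, 43.7, 43.3, 43.0, 42.8] 177
0 5 [48.0, 47.7, 47.5, 47.4, 47.0, 46.8, 46.3, 43.7, 43.7, 43.6, 43.3] 178
0 10 [46.6, 46.5, 46.3, 46.3, 46.1, 45.7, 45.7, 44.3, 44.3, 44.3, 43.7] 180
0 15 [45.3, 45.3, 45.3, 45.3, 45.3, 45.3, 45.3, 44.8, 44.8, 44.5, 44.5] 179
0.0015 -15 [47.0, 48.5, 49.8, 51.3, 53.0, 52.0, 50.7, 43.2, 42.5, 41.8, 41.0] 179
0.0015 -10 [46.6, 48.4, 50.2, 51.9, 51.3, 50.3, 49.6, 43.5, 43.0, 42.5, 42.0] 178
0.0015 -5 [46.4, 48.8, 50.7, 50.7, 49.8, 49.3, 48.5, 43.7, 43.3, 43.0, 42.5] 178
0.0015 0 [46.6, 49.7, 49.5, 49.0, 48.5, 48.0, 47.5, 44.3, 43.7, 43.4, 43.3] 178
0.0015 5 [48.0, 48.0, 48.0, 48.0, 47.5, 47.0, 46.8, 44.3, 44.3, 43.8, 43.7] 179
0.0015 10 [47.0, 47.0, 46.8, 46.8, 46.5, 46.3, 46.3, 44.8, 44.8, 44.5, 44.3] 180
0.0015 15 [45.7, 45.7, 45.7, 45.7, 45.7, 45.7, 45.5, 45.0, 45.0, 45.0, 45.0] 180
w   [42, 45, 47, 48, 48, 47, 47, 42, 43, 42, 41]
```

```bash
cat > avg.py <<'E'
from station import sense,eyes
import numpy as np
F=[];M=[]
for _ in range(12):
    s=sense();R=np.array(s['ee_rot']);F.append(R.T@s['wrist_force']);M.append(R.T@s['moment']);eyes.capture('wrist')
F=np.array(F);M=np.array(M);print(s['time_s'],np.round(s['tcp_pos'],4),'F',F.mean(0).round(2),'M',M.mean(0).round(3),'sd',F.std(0).round(2),M.std(0).round(3))
E
python3 avg.py
```

```text
19.45 [0.5495 0.1666 0.3281] F [-0.49  0.16 -9.9 ] M [-0.046 -0.003  0.043] sd [0.52 0.35 0.49] [0.026 0.039 0.03 ]
```

Call:
{"api": "jog_arm", "payload": {
  "increments": [
    [0, 0, -0.2, 0],
    [0, 0, -0.2, 0],
    [0, 0, 0, 0]
  ]
}}

```text
time_s: 19.8
tcp_pos: [0.5487, 0.1661, 0.3333]
ee_rot: [[0.289, -0.957, -0.003], [-0.957, -0.289, -0.001], [-0.0, 0.003, -1.0]]
wrist_force: [0.2, -0.6, -3.0]
gripper_width: 0.245
gripper_force: 30.0
```

```bash
python3 avg.py
```

```text
20.35 [0.5492 0.1662 0.3343] F [-0.13  0.08  2.81] M [ 0.053 -0.078  0.018] sd [0.69 0.33 0.36] [0.025 0.036 0.027]
```

The averaged moment now puts the contact about 14 mm to tool +x. The slight pitch agrees, so the pin is on the other side. I'll go back lifted and feel along +x.

Call:
{"api": "jog_arm", "payload": {
  "increments": [
    [0.2, 0, 0, 0],
    [0.2, 0, 0, 0],
    [0.2, 0, 0, 0],
    [0, 0, 0.2, 0],
    [0, 0, 0.1, 0],
    [0, 0, 0, 0]
  ]
}}

```text
time_s: 21.0
tcp_pos: [0.5526, 0.1546, 0.3277]
ee_rot: [[0.289, -0.957, -0.001], [-0.957, -0.289, -0.001], [0.0, 0.001, -1.0]]
wrist_force: [-0.2, -0.4, -2.4]
gripper_width: 0.249
gripper_force: 30.0
```

Call:
{"api": "jog_arm", "payload": {
  "increments": [
    [0, 0, 0.05, 0],
    [0, 0, 0.05, 0],
    [0, 0, 0, 0]
  ]
}}

```text
time_s: 21.3
tcp_pos: [0.5526, 0.1548, 0.3262]
ee_rot: [[0.29, -0.957, -0.0], [-0.957, -0.29, -0.0], [0.0, 0.0, -1.0]]
wrist_force: [-0.0, -0.0, -3.0]
gripper_width: 0.248
gripper_force: 30.0
```

Call:
{"api": "jog_arm", "payload": {
  "increments": [
    [0, 0, 0.05, 0],
    [0, 0, 0.05, 0],
    [0, 0, 0.05, 0],
    [0, 0, 0, 0]
  ]
}}

```text
time_s: 21.7
tcp_pos: [0.5526, 0.1547, 0.3232]
ee_rot: [[0.289, -0.957, -0.0], [-0.957, -0.289, -0.0], [0.0, 0.0, -1.0]]
wrist_force: [-0.2, 0.8, -2.6]
gripper_width: 0.248
gripper_force: 30.0
```

```bash
python3 f.py
```

```text
21.7 [0.5526 0.1547 0.3232] tool F [-0.82 -0.08  2.59] tool M [ 0.027 -0.106  0.029]
```

It is going below the pin-stop height with no contact force, so the notch is over the pin. I'll continue down gently.

Call:
{"api": "jog_arm", "payload": {
  "increments": [
    [0, 0, 0.08, 0],
    [0, 0, 0.08, 0],
    [0, 0, 0.08, 0],
    [0, 0, 0.08, 0],
    [0, 0, 0.08, 0],
    [0, 0, 0, 0]
  ]
}}

```text
time_s: 22.3
tcp_pos: [0.5526, 0.1547, 0.315]
ee_rot: [[0.289, -0.957, -0.001], [-0.957, -0.289, -0.0], [0.0, 0.001, -1.0]]
wrist_force: [0.3, -0.3, -2.7]
gripper_width: 0.245
gripper_force: 30.0
```

Call:
{"api": "jog_arm", "payload": {
  "increments": [
    [0, 0, 0.05, 0],
    [0, 0, 0.05, 0],
    [0, 0, 0.05, 0],
    [0, 0, 0.05, 0],
    [0, 0, 0, 0]
  ]
}}

```text
time_s: 22.8
tcp_pos: [0.5526, 0.1547, 0.3112]
ee_rot: [[0.289, -0.957, -0.0], [-0.957, -0.289, -0.0], [0.0, 0.0, -1.0]]
wrist_force: [0.4, -0.8, -2.1]
gripper_width: 0.25
gripper_force: 30.0
```

```bash
python3 f.py
```

```text
22.8 [0.5526 0.1547 0.3112] tool F [ 0.88 -0.16  2.15] tool M [ 0.059 -0.084 -0.014]
```

Call:
{"api": "jog_arm", "payload": {
  "increments": [
    [0, 0, 0.05, 0],
    [0, 0, 0.05, 0],
    [0, 0, 0.05, 0],
    [0, 0, 0, 0]
  ]
}}

```text
time_s: 23.2
tcp_pos: [0.5528, 0.1547, 0.3086]
ee_rot: [[0.29, -0.957, 0.0], [-0.957, -0.29, -0.0], [0.0, -0.0, -1.0]]
wrist_force: [-0.1, 0.1, -1.6]
gripper_width: 0.247
gripper_force: 30.0
```

Call:
{"api": "jog_arm", "payload": {
  "increments": [
    [0, 0, 0.05, 0],
    [0, 0, 0.05, 0],
    [0, 0, 0.05, 0],
    [0, 0, 0, 0]
  ]
}}

```text
time_s: 23.6
tcp_pos: [0.5532, 0.1545, 0.308]
ee_rot: [[0.291, -0.957, 0.003], [-0.957, -0.291, -0.001], [0.001, -0.002, -1.0]]
wrist_force: [-2.4, -2.2, 10.7]
gripper_width: 0.254
gripper_force: 30.0
```

```bash
python3 avg.py; python3 p2.py | sed -n '1p;$p'
```

```text
24.15 [0.5532 0.1545 0.308 ] F [ 1.7   2.67 -9.35] M [-1.009  0.324 -0.053] sd [0.19 0.34 0.56] [0.029 0.024 0.033]
meas [(np.int64(296), np.int64(337)), (np.int64(295), np.int64(339)), (np.int64(294), np.int64(340)), (np.int64(293), np.int64(340)), (np.int64(294), np.int64(340)), (np.int64(294), np.int64(340)), (np.int64(294), np.int64(339)), (np.int64(278), np.int64(337)), (np.int64(275), np.int64(337)), (np.int64(297), np.int64(361)), (np.int64(276), np.int64(358))] top row 130
w   [42, 45, 47, 48, 47, 47, 46, 42, 42, 42, 45]
```

One corner touches first because of the slight pitch. I'll press a little more to level it in the grip.

Call:
{"api": "jog_arm", "payload": {
  "increments": [
    [0, 0, 0.05, 0],
    [0, 0, 0.05, 0],
    [0, 0, 0, 0]
  ]
}}

```text
time_s: 24.55
tcp_pos: [0.5537, 0.1544, 0.3076]
ee_rot: [[0.291, -0.957, 0.005], [-0.957, -0.291, -0.001], [0.002, -0.005, -1.0]]
wrist_force: [-2.7, -4.7, 15.0]
gripper_width: 0.252
gripper_force: 30.1
```

Call:
{"api": "jog_arm", "payload": {
  "increments": [
    [0, 0, 0.05, 0],
    [0, 0, 0.05, 0],
    [0, 0, 0, 0]
  ]
}}

```text
time_s: 24.85
tcp_pos: [0.5543, 0.1543, 0.3072]
ee_rot: [[0.292, -0.957, 0.008], [-0.957, -0.292, -0.001], [0.003, -0.007, -1.0]]
wrist_force: [-2.5, -5.6, 19.3]
gripper_width: 0.251
gripper_force: 30.2
```

```bash
python3 avg.py; python3 p2.py | sed -n '1p;$p'
```

```text
25.4 [0.5543 0.1543 0.3072] F [  4.24   3.77 -20.04] M [-1.448  1.022 -0.013] sd [0.47 0.61 0.65] [0.025 0.027 0.025]
meas [(np.int64(296), np.int64(338)), (np.int64(295), np.int64(338)), (np.int64(293), np.int64(339)), (np.int64(293), np.int64(339)), (np.int64(293), np.int64(339)), (np.int64(293), np.int64(339)), (np.int64(294), np.int64(339)), (np.int64(278), np.int64(362)), (np.int64(274), np.int64(360)), (np.int64(297), np.int64(356)), (np.int64(297), np.int64(360))] top row 137
w   [43, 44, 47, 47, 47, 47, 46, 44, 44, 42, 45]
```

Call:
{"api": "jog_arm", "payload": {
  "increments": [
    [0, 0, -0.2, 0],
    [0, 0, -0.2, 0],
    [0, 0, -0.05, 0],
    [0, 0, 0, 0]
  ]
}}

```text
time_s: 25.9
tcp_pos: [0.5526, 0.1548, 0.3098]
ee_rot: [[0.289, -0.957, -0.001], [-0.957, -0.289, -0.0], [0.0, 0.001, -1.0]]
wrist_force: [1.0, -2.0, -2.3]
gripper_width: 0.245
gripper_force: 29.9
```

Call:
{"api": "jog_arm", "payload": {
  "increments": [
    [-0.1, 0, 0, 0],
    [-0.1, 0, 0, 0],
    [0, 0, 0, 0]
  ]
}}

```text
time_s: 26.2
tcp_pos: [0.5512, 0.1584, 0.3095]
ee_rot: [[0.29, -0.957, -0.002], [-0.957, -0.29, -0.002], [0.001, 0.003, -1.0]]
wrist_force: [1.0, -2.7, -3.7]
gripper_width: 0.248
gripper_force: 30.0
```

```bash
python3 f.py
```

```text
26.2 [0.5512 0.1584 0.3095] tool F [ 2.85 -0.18  3.74] tool M [-0.041  1.021  0.011]
```

The lateral load shows the pin against the notch's +x wall. My earlier −x slide must have pitched the plate, so I'll move +x to push it level again against the other wall.

Call:
{"api": "jog_arm", "payload": {
  "increments": [
    [0.1, 0, -0.05, 0],
    [0.1, 0, 0, 0],
    [0.1, 0, 0, 0],
    [0.1, 0, 0, 0],
    [0, 0, 0, 0]
  ]
}}

```text
time_s: 26.7
tcp_pos: [0.5539, 0.1508, 0.3115]
ee_rot: [[0.289, -0.957, 0.0], [-0.957, -0.289, 0.0], [-0.0, -0.0, -1.0]]
wrist_force: [1.0, -0.4, -2.1]
gripper_width: 0.247
gripper_force: 30.0
```

```bash
python3 f.py
```

```text
26.7 [0.5539 0.1508 0.3115] tool F [ 0.66 -0.85  2.11] tool M [ 0.068 -0.071  0.037]
```

Call:
{"api": "jog_arm", "payload": {
  "increments": [
    [0.1, 0, 0, 0],
    [0.1, 0, 0, 0],
    [0, 0, 0, 0]
  ]
}}

```text
time_s: 27.0
tcp_pos: [0.5551, 0.1472, 0.3115]
ee_rot: [[0.289, -0.957, 0.0], [-0.957, -0.289, 0.001], [-0.001, -0.001, -1.0]]
wrist_force: [-0.8, 1.5, -1.2]
gripper_width: 0.247
gripper_force: 30.0
```

```bash
python3 f.py
```

```text
27.0 [0.5551 0.1472 0.3115] tool F [-1.64  0.36  1.15] tool M [-0.115 -0.907  0.068]
```

Call:
{"api": "jog_arm", "payload": {
  "increments": [
    [0.1, 0, 0, 0],
    [0.1, 0, 0, 0],
    [0, 0, 0, 0]
  ]
}}

```text
time_s: 27.3
tcp_pos: [0.5563, 0.1431, 0.3114]
ee_rot: [[0.289, -0.957, 0.0], [-0.957, -0.289, 0.0], [-0.0, -0.0, -1.0]]
wrist_force: [-0.2, 1.6, -1.5]
gripper_width: 0.251
gripper_force: 30.0
```

```bash
python3 f.py
```

```text
27.3 [0.5563 0.1431 0.3114] tool F [-1.62 -0.24  1.52] tool M [-0.03  -0.908  0.007]
```

Call:
{"api": "jog_arm", "payload": {
  "increments": [
    [0.1, 0, 0, 0],
    [0.1, 0, 0, 0],
    [0, 0, 0, 0]
  ]
}}

```text
time_s: 27.6
tcp_pos: [0.5574, 0.1392, 0.3113]
ee_rot: [[0.289, -0.957, 0.0], [-0.957, -0.289, -0.0], [0.0, -0.0, -1.0]]
wrist_force: [-1.3, 1.8, -1.8]
gripper_width: 0.246
gripper_force: 30.0
```

```bash
python3 f.py;  python3 p2.py | sed -n '1p;$p'
```

```text
27.6 [0.5574 0.1392 0.3113] tool F [-2.09  0.77  1.79] tool M [ 0.02  -0.917  0.019]
meas [(np.int64(297), np.int64(338)), (np.int64(295), np.int64(339)), (np.int64(294), np.int64(340)), (np.int64(294), np.int64(340)), (np.int64(294), np.int64(340)), (np.int64(294), np.int64(339)), (np.int64(295), np.int64(339)), (np.int64(297), np.int64(361)), (np.int64(272), np.int64(337)), (np.int64(297), np.int64(359)), (np.int64(278), np.int64(361))] top row 154
w   [42, 45, 47, 47, 47, 46, 45, 43, 42, 43, 44]
```

The moment has saturated at −0.91, so the plate is turning in the grip. I'll back off to the middle of the clearance and lower again.

Call:
{"api": "jog_arm", "payload": {
  "increments": [
    [-0.1, 0, 0, 0],
    [-0.13, 0, 0, 0],
    [0, 0, 0.1, 0],
    [0, 0, 0.1, 0],
    [0, 0, 0, 0]
  ]
}}

```text
time_s: 28.15
tcp_pos: [0.5558, 0.1437, 0.3067]
ee_rot: [[0.289, -0.957, -0.001], [-0.957, -0.289, -0.001], [0.0, 0.001, -1.0]]
wrist_force: [-0.1, 1.8, -3.1]
gripper_width: 0.246
gripper_force: 30.0
```

```bash
python3 f.py
```

```text
28.15 [0.5558 0.1437 0.3067] tool F [-1.76 -0.45  3.06] tool M [ 0.    -0.107 -0.008]
```

Call:
{"api": "jog_arm", "payload": {
  "increments": [
    [0, 0, 0.05, 0],
    [0, 0, 0.05, 0],
    [0, 0, 0, 0]
  ]
}}

```text
time_s: 28.45
tcp_pos: [0.5562, 0.1437, 0.306]
ee_rot: [[0.29, -0.957, 0.001], [-0.957, -0.29, -0.0], [0.0, -0.001, -1.0]]
wrist_force: [-0.6, -1.9, 0.8]
gripper_width: 0.249
gripper_force: 30.0
```

```bash
python3 f.py
```

```text
28.45 [0.5562 0.1437 0.306 ] tool F [ 1.59  1.15 -0.79] tool M [-0.223  0.125 -0.03 ]
```

Contact is now at TCP z 0.306, within about 1 mm of the expected home height. I'll press lightly to seat it.

Call:
{"api": "jog_arm", "payload": {
  "increments": [
    [0, 0, 0.05, 0],
    [0, 0, 0.05, 0],
    [0, 0, 0.05, 0],
    [0, 0, 0, 0]
  ]
}}

```text
time_s: 28.85
tcp_pos: [0.5566, 0.1434, 0.3055]
ee_rot: [[0.291, -0.957, 0.003], [-0.957, -0.291, -0.001], [0.002, -0.003, -1.0]]
wrist_force: [-1.8, -3.3, 12.5]
gripper_width: 0.247
gripper_force: 30.1
```

```bash
python3 avg.py
```

```text
29.4 [0.5566 0.1434 0.3055] F [  2.93   3.   -11.68] M [-1.225  0.578 -0.081] sd [0.52 0.57 0.79] [0.028 0.03  0.027]
```

Call:
{"api": "jog_arm", "payload": {
  "increments": [
    [0, 0, -0.06, 0],
    [0, 0, -0.06, 0],
    [0, 0, 0, 0]
  ]
}}

```text
time_s: 29.75
tcp_pos: [0.5563, 0.1436, 0.3058]
ee_rot: [[0.29, -0.957, 0.002], [-0.957, -0.29, -0.0], [0.001, -0.002, -1.0]]
wrist_force: [-0.3, -2.4, 5.4]
gripper_width: 0.251
gripper_force: 30.0
```

Call:
{"api": "jog_arm", "payload": {
  "increments": [
    [0, 0, 0, 0],
    [0, 0, 0, 0],
    [0, 0, 0, 0],
    [0, 0, 0, 0],
    [0, 0, 0, 0],
    [0, 0, 0, 0]
  ],
  "grip": 60
}}

```text
time_s: 30.35
tcp_pos: [0.556, 0.1439, 0.3046]
ee_rot: [[0.289, -0.957, -0.0], [-0.957, -0.289, -0.0], [-0.0, 0.0, -1.0]]
wrist_force: [-0.0, -0.4, -0.2]
gripper_width: 0.662
gripper_force: 0.0
```

```bash
python3 f.py
```

```text
30.35 [0.556  0.1439 0.3046] tool F [0.36 0.11 0.24] tool M [ 0.028 -0.043  0.035]
```

Released. I'll lift away, then check the height and level from the cameras.

Call:
{"api": "jog_arm", "payload": {
  "increments": [
    [0, 0, -0.3, 0],
    [0, 0, -0.8, 0],
    [0, 0, -1, 0],
    [0, 0, -1, 0],
    [0, 0, -1, 0],
    [0, 0, -1, 0],
    [0, 0, -1, 0],
    [0, 0, -1, 0],
    [0, 0, 0, 0],
    [0, 0, 0, 0]
  ]
}}

```text
time_s: 31.35
tcp_pos: [0.5557, 0.1437, 0.4469]
ee_rot: [[0.289, -0.957, 0.0], [-0.957, -0.289, 0.001], [-0.001, -0.001, -1.0]]
wrist_force: [-0.9, 0.5, -0.0]
gripper_width: 0.689
gripper_force: 0.0
```

```bash
cat > e.py <<'E'
from h import *
H=box(0,0,-.013,.013,.022,.09)
s=sense();T=(np.array(s['tcp_pos']),np.array(s['ee_rot'])); c0=np.array([.556,.144,.143]); V=[]
for c in('side','top','wrist'):
    im=eyes.capture(c); hs=cv2.cvtColor(cv2.bilateralFilter(im,5,30,3),cv2.COLOR_BGR2HSV)
    u=project(c,c0[None],T)[0]; Y,X=np.mgrid[:400,:640]; w=90 if c=='wrist' else 35
    m=(hs[...,0]<18)&(hs[...,1]>110)&(abs(X-u[0])<w)&(abs(Y-u[1])<w); m=cv2.morphologyEx(m.astype(np.uint8),cv2.MORPH_OPEN,np.ones((3,3)))
    ys,xs=np.nonzero(m); h=hullmask(project(c,place(H,*c0,16.8),T))
    y2,x2=np.nonzero(h>.5); print(c,'meas',len(xs),xs.min(),xs.max(),ys.min(),ys.max(),'pred home',len(x2),x2.min(),x2.max(),y2.min(),y2.max())
    if len(xs)>.6*len(x2): V.append((c,m*1.,T))
def pts(q): return Ro.from_euler('zxy',[q[3],q[4],q[5]],degrees=True).apply(H)+q[:3]
# z,pitch: intrinsics about the dock axes
def pts(q): return (Ro.from_euler('z',q[3],degrees=True)*Ro.from_euler('x',q[4],degrees=True)*Ro.from_euler('y',q[5],degrees=True)).apply(H)+q[:3]
for st in([.556,.144,.143,16.8,0,0],[.556,.144,.148,16.8,3,0]): print([v[0] for v in V],fit(V,pts,st,[.004,.004,.004,3,3,3]))
print(sense()['time_s'])
E
python3 e.py
```

```text
side meas 204 267 289 138 156 pred home 516 256 288 132 161
top meas 136 270 283 212 224 pred home 614 235 282 213 237
wrist meas 2213 300 324 143 237 pred home 2281 304 328 148 243
['wrist'] (array([ 0.56108736,  0.14042145,  0.13787829, 17.01079133,  0.42237966,
        2.19013226]), np.float64(0.027332252376775383))
['wrist'] (array([ 0.56133788,  0.13934579,  0.13966544, 16.98293005,  5.09320418,
        1.90597405]), np.float64(0.027573252527400473))
31.5
```

Call:
{"api": "jog_arm", "payload": {
  "increments": [
    [-1, 0.5, 0, 0],
    [-1, 0.5, 0, 0],
    [-1, 0.5, 0, 0],
    [-1, 0.5, 0, 0],
    [-1, 0.5, 0, 0],
    [-1, 0.5, 0, 0],
    [-1, 0.5, 0, 0],
    [-1, 0.5, 0, 0],
    [-1, 0.5, 0, 0],
    [-1, 0.5, 0, 0]
  ]
}}

```text
time_s: 32.5
tcp_pos: [0.4016, 0.3069, 0.4458]
ee_rot: [[0.289, -0.957, -0.001], [-0.957, -0.289, -0.002], [0.001, 0.002, -1.0]]
wrist_force: [0.5, 0.6, 0.2]
gripper_width: 0.692
gripper_force: 0.0
```

```bash
sed -i "s/w=90 if c=='wrist' else 35/w=90 if c=='wrist' else 35\n    if c=='wrist': continue/" e.py; python3 e.py; python3 f.py; python3 - <<'E'
from station import eyes
import numpy as np
eyes.capture('top')
for n in ['beaker','jar','bottle']: print(n,[np.round(d['centre'],3).tolist() for d in eyes.spot_in('top',n)[:1]])
E
```

```text
side meas 233 262 289 134 156 pred home 516 256 288 132 161
top meas 499 240 283 212 233 pred home 614 235 282 213 237
['top'] (array([  0.56180845,   0.13949926,   0.14265025,  18.62496937,
         7.02996054, -10.63263678]), np.float64(0.07602656292978113))
['top'] (array([  0.56053846,   0.13823462,   0.14954955,  18.5472365 ,
         6.91070885, -11.31060954]), np.float64(0.08394042987936659))
32.65
32.65 [0.4018 0.3069 0.446 ] tool F [ 0.45 -0.3  -0.02] tool M [ 0.033 -0.036 -0.006]
beaker [[0.716, -0.232, 0.057]]
jar [[0.704, 0.26, 0.09]]
bottle [[0.729, -0.011, 0.104]]
```

```bash
python3 - <<'E'
from h import *
P=np.vstack([box(0,0,-.013,.013,.022,.09),box(0,0,-.053,-.013,.004,.09)]); V=[]
for c in('side','top'):
    for _ in range(3):
        eyes.capture(c); o=[d for d in eyes.outline_of(c,'scraper') if d['conf']>.4]
        if o: break
    if o: m=o[0]['mask'].astype(np.uint8); print(c,o[0]['conf'],m.sum(),np.argwhere(m).min(0),np.argwhere(m).max(0)); V.append((c,hullmask(np.argwhere(m)[:,::-1].astype(float)),None))
for pit in(-4,-2,0,2,4): print(pit,fit(V,lambda q:Ro.from_euler('z',16.8,degrees=True).apply(Ro.from_euler('x',pit,degrees=True).apply(P))+q,[.557,.143,.143],[.004,.004,.004]))
E
```

```text
side 0.71 759 [135 261] [174 290]
top 0.61 669 [212 240] [235 286]
-4 (array([0.559494  , 0.1385519 , 0.13833961]), np.float64(0.39784038747306216))
-2 (array([0.55965191, 0.13819791, 0.13800132]), np.float64(0.38806022542910684))
0 (array([0.5584803 , 0.13605316, 0.1410236 ]), np.float64(0.37865254839111206))
2 (array([0.55974952, 0.13633221, 0.13860459]), np.float64(0.37403308915905625))
4 (array([0.5591028 , 0.1364587 , 0.13991405]), np.float64(0.37965365431303166))
```

The handle height fits at about 0.14 m (home is 0.143) and level, and the bystanders haven't moved. Handing in.

```bash
python3 -c "
from station import r
print(r.finish_job())"
```

```text
the job is handed in; nothing more can be done
None
```

The scraper is fully down in the dock slot, upright with its notch over the pin, and released; the beaker, jar and bottle have not moved, and I handed the job in at about 33 s (no verdict was returned).

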